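# Clear the chip and hold the loupe at focus

### The job

The small flux jar has been left standing on the big square chip of the circuit board in the inspection stand: set it upright on the steel bottle tray, without tipping or dropping it. Then pick up the loupe by its handle and hold it level, centred over that chip, with its lens at the height of the stop collar on the stand's column, which is clamped at the focal height. Finish while still holding the loupe steady there in the gripper; do not touch the stand or the board with the loupe, do not shift the collar, and leave everything else on the bench where it is.

Things in the scene. Friction and masses are not known exactly. Their poses are not given: they have to be found in the camera images.
- jar_center (a point): The flux jar: a closed upright cylinder 44 mm in diameter and 48 mm high, white with a black screw lid, loose, about 80 g. The point is its centre, 24 mm above its foot; z is its upright axis. It starts standing on the chip.
- tray_in (a point): The bottle tray, fixed: a shallow rectangular steel tray, 190 mm along its x by 150 mm along its y, with 4 mm thick walls whose rim is 14 mm above the bench. The point is the middle of its flat inner floor. Its front (-x) half is free; the alcohol bottle and the paste jar stand in its far (+x) half. It may be on the left or on the right of the stand, with the loupe on the other side.
- loupe_lens (a point): The loupe (hand lens), about 100 g: a round black bezel 76 mm in diameter and 16 mm thick with a clear lens, and a straight black handle. The point is the centre of the lens, half-way through the thickness (8 mm above the underside). z is the lens axis; +x runs from the handle to the lens. It starts lying flat on the bench.
- loupe_grip (a point): A good place to hold the loupe, near its centre of mass: the middle of the handle's thickness, 66 mm from the lens centre along the loupe's -x. The handle there is flat-sided, 20 mm wide (along the loupe's y) and 16 mm thick; it runs from 47 to 137 mm from the lens centre, joined to the bezel by a short neck. Axes as for the lens.
- chip (a point): Centre of the top face of the chip to inspect: the largest chip on the board, a black square 32 mm wide (37 mm over its metal leads), in the middle of the green board (100 by 150 mm), its top 3.5 mm above the board. Socket, capacitors and pin header at the board's two ends rise at most 11 mm above the board; the rails along its long edges 4 mm.
- focal_mark (a point): Centre of the black stop collar, 34 mm in diameter and 16 mm high, clamped (stiff) with a small thumbscrew on the stand's upright steel column (14 mm in diameter, top 195 mm above the bench). The point is on the column's axis, half-way up the collar: the middle of the lens belongs at this height. The column stands at the back of the stand, about 140 mm from the chip.
- stand: The inspection stand, fixed: a grey base plate 250 mm along its x by 190 mm along its y, 12 mm thick, with two rails holding the board and, at x = 100 mm, y = 55 mm, the column. Origin: centre of its underside.
- paste_jar: Bystander: wide white jar, 60 mm in diameter and 42 mm high, standing on the tray. Origin: centre of its foot.
- alcohol: Bystander: amber bottle, 48 mm in diameter, 100 mm high to its black tip, standing on the tray. Origin: centre of its foot.
- spool: Bystander: spool of solder, 60 mm in diameter and 42 mm high, standing on the bench. Origin: centre of its foot.
- tape: Bystander: roll of tape lying flat on the bench, 70 mm in diameter, 14 mm high. Origin: centre of its underside.
- tweezers: Bystander: dark steel tweezers, 126 mm long, 14 mm wide, 9 mm high, lying along their x. Origin: under their middle.
Not all that is in view belongs to the job. Of the things shaped like the part that bears tray_in, the bare steel one is meant.

How it is judged (in metres and radians):
On the way:
1. the flux jar stands upright on the tray, let go and at rest (x of jar_center in the frame of tray_in between -0.075 and 0.075 m and y of jar_center in the frame of tray_in between -0.056 and 0.056 m and z of jar_center in the frame of tray_in between 0.019 and 0.028 m and angle between jar_center's own z axis and vertical below 0.1 rad and linear speed of jar below 0.03 m/s and contact force between jar and the fingers below 0.05 N), for 0.3 s.
At the end, for the whole second after the job is handed in: The loupe is held by the gripper and carried by nothing else, still, its lens within 12 mm (horizontally) of the chip's centre, the middle of the lens within 7 mm of the collar's mid-height, its axis within 0.12 rad of vertical; the flux jar stands upright and released on the tray's floor (all of step 1 and z of loupe_lens in the frame of focal_mark between -0.007 and 0.007 m and horizontal distance between loupe_lens and chip below 0.012 m and angle between loupe_lens's own z axis and vertical below 0.12 rad and linear speed of loupe below 0.03 m/s and angular speed of loupe below 0.2 rad/s and contact force between loupe and the fingers above 1 N and contact force between loupe and stand below 0.1 N and contact force between loupe and board below 0.1 N and contact force between loupe and jar below 0.1 N and contact force between loupe and tray below 0.1 N and contact force between loupe and alcohol below 0.1 N and contact force between loupe and paste_jar below 0.1 N and contact force between loupe and spool below 0.1 N and contact force between loupe and tape below 0.1 N); the arm keeps its last pose, push and grip.
It fails at once if the flux jar is tipped over (angle between jar_center's own z axis and vertical above 0.5 rad).
It fails at once if the flux jar is dropped (contact force between jar and the fingers below 0.05 N and linear speed of jar above 0.5 m/s).
It fails at once if the loupe touches the stand or the board (contact force between loupe and stand above 0.5 N or contact force between loupe and board above 0.5 N).
It fails at once if the collar is shifted (distance of focal_mark from where it was at the start of the episode above 0.004 m).
It fails at once if a bystander is displaced by more than 30 mm (distance of any of paste_jar, alcohol, spool, tape, tweezers from where it was at the start of the episode above 0.03 m).
It also fails if it takes over 72 s, if anything falls off the work surface, if the arm or the gripper's body presses on something with over 40 N, if the wrist force passes 120 N, or if a joint passes its speed limit or range.

### The arm

A 7-joint arm with a two-finger parallel gripper is mounted at the origin on the work surface. World frame = base frame: x ahead of the robot, y to its left, z up, the work surface at z = 0. Lengths are in mm, angles in rad, forces in N, time in s.
With the tool pointing down it reaches from about 425 to 875 mm from the base axis. Payload 4.7 kg.
Tool frame: the origin (TCP) lies at the very end of the fingers, on their centre line; the grasp point (between the pads) lies 19 mm behind it (bot.pinch_z is the distance from the TCP to the grasp point, in mm); x points along the fingers, y is the direction in which the jaws open and shut, and the axes are right-handed (so a half turn about x gives the same grasp; the last joint's range is limited). The gripper opens to 87 mm and grips with 3 to 60 N. Pads are 19 mm wide; open, the fingers measure 117 mm over their backs; the gripper's body (75 mm by 190 mm) begins 51 mm behind the grasp point.
Start: joints at [1.154, 0.321, -0.07, 1.45, 0.023, 1.371, -0.057], TCP at [271.422, -590.64, 222.587] pointing down, gripper open.
Joint ranges: [-2.86, 2.86], [-0.3, 2.09], [-1.38, 1.24], [0.06, 2.45], [-1.56, 4.7], [0.09, 2.05], [-2.69, 2.69]. Speed limits (rad/s): [2.57, 2.57, 3.14, 3.14, 3.14, 3.14, 3.14].

### API

Orientations are given as a unit quaternion [w, x, y, z].
In Python, from cell import bot gives the robot as it stands.
- The arm moves only by the shell command python3 -m crank 'ROWS' [OPENING] [FORCE]. ROWS is JSON, a list of rows, each an object with "linear": the shift along the world's x, y, z in cm, a list of three; "rotation": the turn, a rotation vector about the world's x, y, z in degrees, a list of three. A call has 1 to 20 rows; each row shifts and turns the pose as measured when the row begins; what a row does not reach is not made up. A row lasts 1/10 s, in which the tool goes at most 50 mm and 8.59 degrees, less where a joint would pass 70% of its speed; a pose out of reach is approached as far as the arm can. A call with a gripper value outside its range is refused whole. OPENING is the finger opening in cm, from 0 to 8.7, set as the call begins (- or left out, the last holds). The fingers move at their own pace and stop on an object; FORCE is the grip in N (left out, the last holds). Time passes only in rows, so rows that do not move let the fingers close. It gives the time, the measured TCP pose, the force and the opening at its end, in the units of the state.
- bot.get_state(): the state, without advancing time (a new reading comes with each control period).
- bot.read_camera(name): name is "side" or "top"; returns a dict with "color" (480x640x3 uint8, red, green, blue), "range_z" (480x640 float32, mm along the optical axis (not along the pixel's ray), 0 where there is no reading), "camera_matrix" (3x3 intrinsics, pixels), "dist_coeffs" ([k1, k2, p1, p2, k3] as OpenCV has them; the pictures are not rectified), "pose" (4x4, takes a point from camera to world coordinates). Camera axes: x right, y up, looking along -z (the intrinsics and any distortion apply to the point x, -y, -z); pixel columns grow to the right and rows downward; lengths in mm; the calibration is good to about 2 mm. A picture is of the moment at which its call begins.
- bot.sign_off(): hands the job in, once; it reports no verdict.
The state is a dict: "clock": time; "joints": joint angles; "qd": joint speeds; "joint_torque": joint torques, N m; "eef_pos": TCP position; "ee_rot": TCP orientation; "ft_force": force on the tool from outside, world axes, zero at the start; "torque": the same for the moment, N m; "gripper_width": opening from 0.0 (shut) to 1.0 (fully open).
Only numpy, scipy, OpenCV 4.12 (cv2) and the standard library are available. Lean on these libraries where they do the work, as an engineer would, in place of code of your own. Each camera call takes 0.05 s, during which the arm holds its last target.

## Working session

There is one attempt and no reset: what is moved stays moved. The work goes in short steps, Python scripts to look and compute and a shell command to move; the robot and the scene stay as the last step left them, time stands still between calls to the robot, and variables do not carry over. Pictures are saved under pics/ and viewed, and the job is handed in when it is done.

```bash
ls; mkdir -p pics; cat > h.py <<'E'
import numpy as np, cv2
from cell import bot
def snap(name,tag):
    d=bot.read_camera(name); np.savez('/tmp/%s.npz'%tag,**{k:np.asarray(v) for k,v in d.items()})
    cv2.imwrite('pics/%s.png'%tag,cv2.cvtColor(d['color'],cv2.COLOR_RGB2BGR)); return d
def load(tag): return dict(np.load('/tmp/%s.npz'%tag))
def rays(d,uv):
    p=cv2.undistortPoints(np.asarray(uv,np.float64).reshape(-1,1,2),d['camera_matrix'].astype(float),d['dist_coeffs'].astype(float)).reshape(-1,2)
    r=np.c_[p[:,0],-p[:,1],-np.ones(len(p))]
    return d['pose'][:3,3], r@d['pose'][:3,:3].T
def plane(d,uv,z):
    o,r=rays(d,uv); return o+r*((z-o[2])/r[:,2])[:,None]
def depth(d,uv):
    uv=np.asarray(uv).reshape(-1,2); o,r=rays(d,uv)
    return o+r*d['range_z'][uv[:,1].astype(int),uv[:,0].astype(int)][:,None]
E
python3 - <<'E'
from h import *
for n in('side','top'):
    d=snap(n,n+'0'); print(n,d['pose'].round(3).tolist(),d['camera_matrix'].tolist(),d['dist_coeffs'],(d['range_z']>0).mean())
print(bot.get_state())
E
```

```text
pics
side [[-0.998, 0.023, -0.054, 415.804], [-0.057, -0.588, 0.807, 800.62], [-0.014, 0.809, 0.588, 662.065], [0.0, 0.0, 0.0, 1.0]] [[461.27462488037116, 0.0, 322.3823782895137], [0.0, 461.27462488037116, 231.18749089534845], [0.0, 0.0, 1.0]] [-0.07445518  0.          0.          0.          0.        ] 0.9960026041666666
top [[0.024, 0.995, -0.095, 370.312], [-1.0, 0.022, -0.02, -11.058], [-0.018, 0.095, 0.995, 1119.208], [0.0, 0.0, 0.0, 1.0]] [[495.7784172321686, 0.0, 316.66721707119285], [0.0, 495.7784172321686, 233.19913476158624], [0.0, 0.0, 1.0]] [-0.04206063  0.          0.          0.          0.        ] 0.9961002604166667
{'clock': 0.1, 'joints': array([ 1.15411091,  0.32176937, -0.07007764,  1.45154327,  0.0226035 ,
        1.37081264, -0.05687912]), 'qd': array([-0.00083937, -0.00181132, -0.00056477, -0.00110462, -0.0003261 ,
       -0.00078875,  0.00168692]), 'joint_torque': array([ 2.27033383e-04, -4.92569053e+01, -4.05471465e-01, -3.13398528e+01,
       -6.42698910e-02,  3.94590315e-02,  9.43873715e-05]), 'eef_pos': array([ 271.17307446, -590.18599496,  221.56240838]), 'ee_rot': array([-0.15055075, -0.69059797, -0.15173989,  0.69092975]), 'ft_force': array([ 0.04579192, -0.09323898, -1.41673931]), 'torque': array([-0.05049004,  0.00239204,  0.02126477]), 'gripper_width': 0.999785746637049}
```

View pics/top0.png

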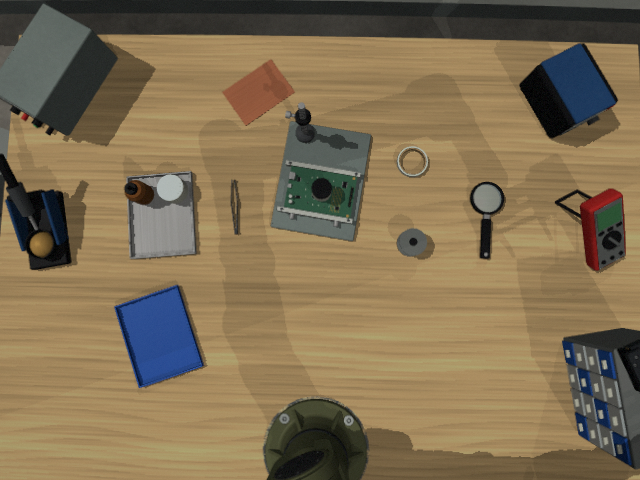

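View pics/side0.png

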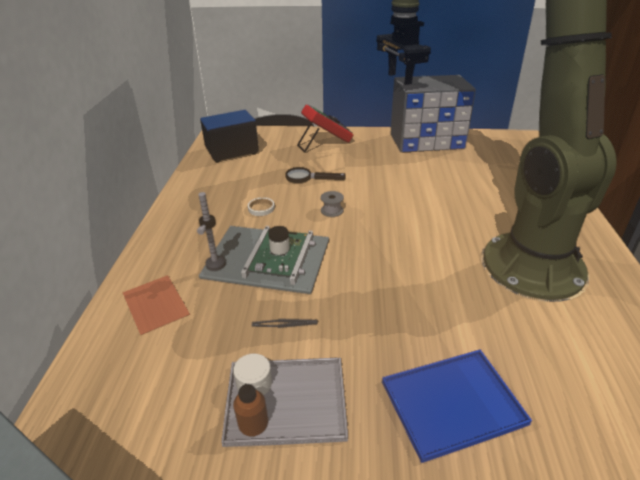

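The top view shows the steel tray at px (162,216), the stand at (322,182) with the jar on its chip at (321,188), and the column and collar at (303,118). The loupe is at (487,198) with its handle running down to (485,258), and the tweezers at (236,207). In the side view the collar is at (207,222) and the jar at (279,240).

```bash
python3 - <<'E'
from h import *
t=load('top0'); s=load('side0')
def crop(d,x,y,w,h,k): 
    return cv2.resize(cv2.cvtColor(d['color'],cv2.COLOR_RGB2BGR)[y:y+h,x:x+w],None,fx=k,fy=k,interpolation=cv2.INTER_CUBIC)
a=crop(t,265,95,120,150,4); cv2.imwrite('pics/c1.png',a[:600])
cv2.imwrite('pics/c2.png',crop(s,180,180,160,120,5))
cv2.imwrite('pics/c3.png',crop(t,455,170,70,100,6))
hsv=cv2.cvtColor(t['color'],cv2.COLOR_RGB2HSV)
v,u=np.mgrid[0:480,0:640]; uv=np.c_[u.ravel(),v.ravel()]
P=depth(t,uv).reshape(480,640,3); np.save('/tmp/Pt.npy',P)
P2=depth(s,uv).reshape(480,640,3); np.save('/tmp/Ps.npy',P2)
print('bench',P[300,250],P2[300,350],'jar lid',P[188,321],P2[233,279],'board',P[205,300],'base',P[150,350],'tray floor',P[230,160],P2[400,310])
print('loupe',P[230,486],P[188,472],'collar',P[116,303],P2[222,207],'coltop',P2[196,203])
for p,n in [((185,170),'paste'),((187,132),'alc'),((243,406),'spool'),((153,400),'tape'),((207,236),'tw')]: print(n,P[p].round(1))
E
```

```text
bench [322.84433982 157.32312282   1.85891175] [407.62559231 125.45383029  -0.83859892] jar lid [566.3360916    2.84480636  77.81140053] [562.70719968   9.03126518  78.08361632] board [537.24330734  49.65433446  22.56092573] base [668.39389379 -60.46937403  10.5028485 ] tray floor [475.83619079 368.82215972   5.16619911] [470.23470672 363.42367839   3.20029516]
loupe [ 491.20431364 -368.12562195   13.04715279] [ 589.1536207  -342.25589943   -3.54883289] collar [698.48178183  41.39155969 152.18060956] [699.54994224  54.25947328 134.89937253] coltop [699.87968973  47.95224746 192.60296453]
paste [572.7 338.1  45.7]
alc [558.6 405.7  89.7]
spool [ 456.2 -185.1   37. ]
tape [ 662.5 -173.9   15.2]
tw [531.6 195.6   9.8]
```

View pics/c1.png

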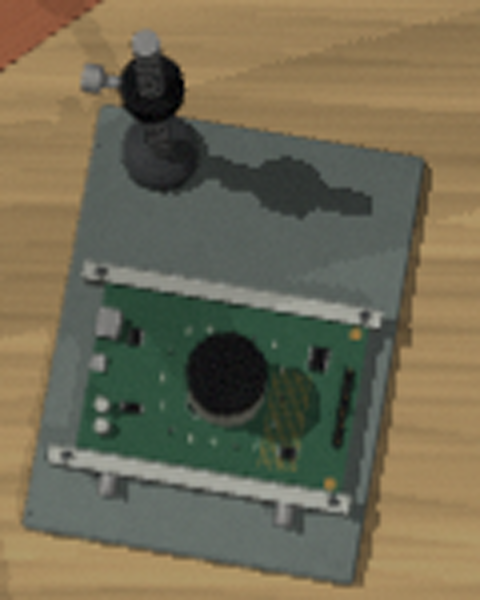

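View pics/c2.png

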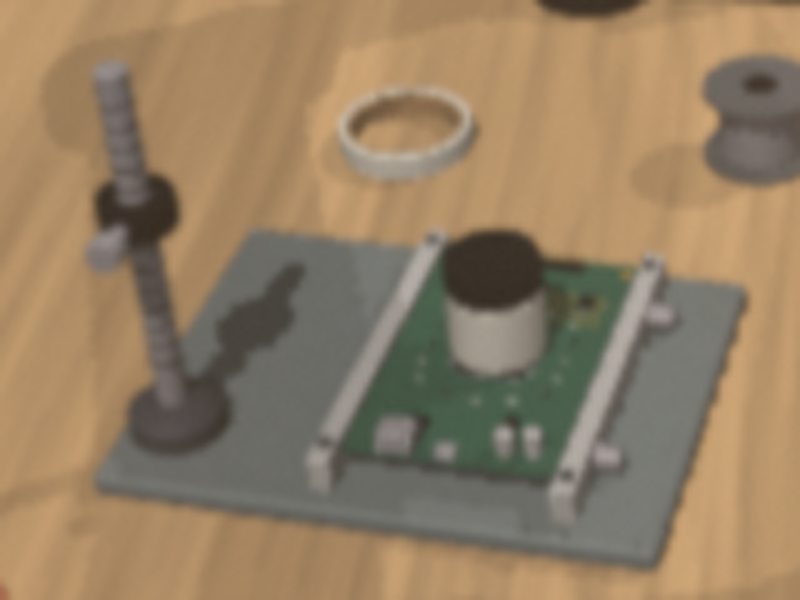

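View pics/c3.png

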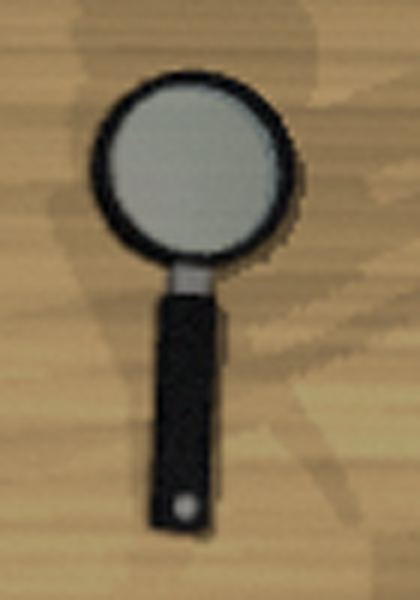

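```bash
cat > m.py <<'E'
from h import *
from scipy.spatial.transform import Rotation as R
t=load('top0'); s=load('side0'); P=np.load('/tmp/Pt.npy'); Q=np.load('/tmp/Ps.npy')
def mask(d,x0,y0,x1,y1,f):
    m=np.zeros((480,640),np.uint8); hsv=cv2.cvtColor(d['color'],cv2.COLOR_RGB2HSV).astype(int)
    m[y0:y1,x0:x1]=f(hsv)[y0:y1,x0:x1]; n,l,st,c=cv2.connectedComponentsWithStats(m)
    i=1+st[1:,4].argmax(); return (l==i), c[i], st[i]
def pca(p): 
    c=p.mean(0); w,v=np.linalg.eigh(np.cov((p-c).T)); return c,v[:,-1]
# jar lid
m,c,st=mask(t,300,170,340,205,lambda h:h[...,2]<50); (cc,r)=cv2.minEnclosingCircle(np.argwhere(m)[:,::-1].astype(np.float32))
zl=np.median(P[m][:,2]); print('lid top',c,cc,r,st,zl,plane(t,[c,cc],zl).round(1))
m,c,st=mask(s,262,222,297,250,lambda h:h[...,2]<60); print('lid side',c,st,np.median(Q[m],0).round(1), plane(s,[c],zl-4).round(1))
# collar side
m,c,st=mask(s,195,205,222,236,lambda h:h[...,2]<50); print('collar side',c,st,np.median(Q[m],0).round(1)); print(np.percentile(Q[m][:,2],[2,10,50,90,98]).round(1))
m2,c2,st2=mask(t,288,105,320,128,lambda h:h[...,2]<45); print('collar top',c2,st2,np.percentile(P[m2][:,2],[2,10,50,90,98]).round(1),np.median(P[m2],0).round(1))
# loupe
b=lambda h:h[...,2]<50
m,c,st=mask(t,465,175,512,216,b); pts=np.argwhere(m)[:,::-1].astype(np.float32); e=cv2.fitEllipse(cv2.convexHull(pts)); (cc,r)=cv2.minEnclosingCircle(pts)
print('lens',e,cc,r,plane(t,[e[0],cc],16).round(1))
m,c,st=mask(t,470,217,505,265,b); pts=np.argwhere(m)[:,::-1].astype(float); w=plane(t,pts,16)[:,:2]; hc,ax=pca(w); rect=cv2.minAreaRect(w.astype(np.float32))
print('handle',hc.round(1),ax,rect)
# tray
g=lambda h:(h[...,1]<60)&(h[...,2]>60)
m,c,st=mask(t,122,165,202,265,g); cn,_=cv2.findContours(m.astype(np.uint8),0,2); cn=max(cn,key=len).reshape(-1,2)
w=plane(t,cn,14)[:,:2]; print('tray',cv2.minAreaRect(w.astype(np.float32)), 'floor',np.median(P[225:250,140:185].reshape(-1,3)[:,2]))
# bench height offsets
print('bench z near: tray',np.median(P[265:280,140:190,2]),'stand',np.median(P[245:260,290:340,2]),'loupe',np.median(P[265:280,470:500,2]),'base',np.median(P[150:158,335:360,2]))
print('side bench',np.median(Q[300:310,330:360,2]),'baseplate',np.median(Q[268:275,215:235,2]))
S=bot.get_state(); M=R.from_quat(np.r_[S['ee_rot'][1:],S['ee_rot'][0]]).as_matrix(); print('tool axes cols',M.round(3).tolist(),S['eef_pos'])
E
python3 m.py
```

```text
lid top [321.35612536 188.        ] (321.6470642089844, 187.88235473632812) 10.81226921081543 [311 178  22  21 351] 77.44004736275497 [[566.4   2.1  77.4]
 [566.7   1.5  77.4]]
lid side [277.79487179 233.97435897] [269 228  19  13 195] [565.4  11.   76.2] [[566.    6.4  73.4]]Traceback (most recent call last):
  File "m.py", line 15, in <module>
    m,c,st=mask(s,195,205,222,236,lambda h:h[...,2]<50); print('collar side',c,st,np.median(Q[m],0).round(1)); print(np.percentile(Q[m][:,2],[2,10,50,90,98]).round(1))
           ~~~~^^^^^^^^^^^^^^^^^^^^^^^^^^^^^^^^^^^^^^^^
  File "m.py", line 7, in mask
    i=1+st[1:,4].argmax(); return (l==i), c[i], st[i]
        ~~~~~~~~~~~~~~~^^
ValueError: attempt to get argmax of an empty sequence
```

```bash
sed -i 's/222,236,lambda h:h\[...,2\]<50/222,236,lambda h:h[...,2]<70/; s/320,128,lambda h:h\[...,2\]<45/320,128,lambda h:h[...,2]<60/' m.py; python3 m.py
```

```text
lid top [321.35612536 188.        ] (321.6470642089844, 187.88235473632812) 10.81226921081543 [311 178  22  21 351] 77.44004736275497 [[566.4   2.1  77.4]
 [566.7   1.5  77.4]]
lid side [277.79487179 233.97435897] [269 228  19  13 195] [565.4  11.   76.2] [[566.    6.4  73.4]]
collar side [207.97087379 222.3592233 ] [200 216  15  13 103] [697.2  52.9 133.2]
[121.9 124.6 133.2 135.3 136.6]
collar top [302.96538462 118.25384615] [295 108  19  20 260] [ 22.8  70.9 135.4 171.  188.6] [699.7  41.8 135.4]
lens ((486.8328857421875, 197.8652801513672), (32.744632720947266, 33.607627868652344), 95.0328598022461) (486.80767822265625, 197.6923065185547) 16.858598709106445 [[ 563.6 -369.8   16. ]
 [ 564.  -369.7   16. ]]
handle [ 474.  -365.1] [-0.99831763  0.05798197] ((472.29547119140625, -365.1036682128906), (21.4831600189209, 88.06538391113281), 87.36642456054688)
tray ((510.7462158203125, 367.06201171875), (190.5892791748047, 152.90150451660156), 5.956667423248291) floor 4.662555691893203
bench z near: tray 0.7822802686927162 stand -0.04188591449155865 loupe -0.5836637200198993 base 11.958261187569747
side bench -1.069455337555155 baseplate 11.19026518316548
tool axes cols [[-0.001, 0.418, -0.909], [0.002, -0.909, -0.418], [-1.0, -0.002, 0.0]] [ 271.17307446 -590.18599496  221.56240838]
```

```bash
cat > col.py <<'E'
from h import *
t=load('top0'); s=load('side0'); P=np.load('/tmp/Pt.npy'); Q=np.load('/tmp/Ps.npy')
print('top z'); print(P[106:130,293:315,2].round(0).astype(int))
print('top V'); print(t['color'].max(2)[106:130,293:315])
print('side z'); print(Q[212:234,196:220,2].round(0).astype(int))
print('side V'); print(s['color'].max(2)[212:234,196:220])
E
python3 col.py
```

```text
top z
[[   2   -1   -1   -1   -1  196  197  197  192  197  196  195   -2   -1
    -4   -1   -3    3   -1   -2    0    2]
 [  -1    0    1   -1    1  193  196  195  195  196  199  195    1   -1
    -1   -3    0    5    4    0    3    3]
 [  -1   -3   -2   -2   -1  191  194  197  196  195  196  189    0    1
     0   -1   -1    0    0    0   -3    0]
 [   2   -2   -1    1    0  184  191  192  194  188  189  187  136  137
     2    1    0    2    1    2    0    1]
 [   2    0    1    2  140  174  184  188  184  187  184  182  161  138
   133    0   -4   -1    3   -2    3   -1]
 [   0    4   -1  135  137  138  179  179  181  179  178  175  161  136
   134  134   -4   -3    3    3    4   -2]
 [  -1   -4  135  136  138  136  167  172  177  176  175  174  160  139
   135  136  135   -1    3    0    1    1]
 [   2    1  137  139  133  137  161  164  171  169  170  162  154  131
   135  139  135    3 1119    3   -1    5]
 [ 131  129  138  135  132  135  159  159  162  165  165  159  149  134
   135  137  133  136    1   -6    1   -1]
 [ 130  132  136  137  137  135  150  156  157  159  155  1
[... 7665 characters left out ...]
74 159 147 144 144 144 136 115  85  63  57  58  58  58  72 103 132
  158 176 184 183 179 171]
 [177 164 151 145 147 148 143 131 110  83  65  62  62  63  66  88 134 163
  175 182 184 182 175 168]
 [171 153 140 137 139 140 135 124 106  88  73  71  71  73  75  95 139 169
  180 183 184 177 171 167]
 [165 143 130 128 128 129 127 116 103  92  84  80  80  81  80  95 131 164
  180 183 180 174 167 165]
 [163 141 127 125 124 124 122 113 108 106  95  89  87  87  85  93 122 159
  180 182 178 171 166 166]
 [163 146 131 124 124 123 122 119 124 121 104  90  87  87  89  91 115 157
  179 180 174 168 165 166]
 [168 156 141 131 128 127 130 135 141 136 112  88  82  84  85  88 110 154
  176 178 171 167 166 165]]
```

The collar's top face reads z≈135 in both views, so its mid-height is about 127.5. The jar is at (566.5, 2.5) with its lid top at about 77.5. The loupe lens is at (564, -370) with a yaw of about -3°, and the tray centre is at (511, 367) with a yaw of 6°.

```bash
python3 -m crank '[{"linear":[1.9,3.9,0],"rotation":[0,0,-1.6]},{"linear":[1.9,3.9,0],"rotation":[0,0,-1.6]},{"linear":[1.9,3.9,0],"rotation":[0,0,-1.6]},{"linear":[1.9,3.9,0],"rotation":[0,0,-1.6]},{"linear":[1.9,3.9,0],"rotation":[0,0,-1.6]},{"linear":[1.9,3.9,0],"rotation":[0,0,-1.6]},{"linear":[1.9,3.9,0],"rotation":[0,0,-1.6]},{"linear":[1.9,3.9,0],"rotation":[0,0,-1.6]},{"linear":[1.9,3.9,0],"rotation":[0,0,-1.6]},{"linear":[1.9,3.9,0],"rotation":[0,0,-1.6]},{"linear":[1.9,3.9,0],"rotation":[0,0,-1.6]},{"linear":[1.9,3.9,0],"rotation":[0,0,-1.6]},{"linear":[1.9,3.9,0],"rotation":[0,0,-1.6]},{"linear":[1.9,3.9,0],"rotation":[0,0,-1.6]},{"linear":[0,0,0],"rotation":[0,0,0]},{"linear":[0,0,0],"rotation":[0,0,0]}]' 8.7
cat > st.py <<'E'
from h import *
from scipy.spatial.transform import Rotation as R
import sys
S=bot.get_state(); M=R.from_quat(np.r_[S['ee_rot'][1:],S['ee_rot'][0]]).as_matrix()
y=M[:,1]; print('t',S['clock'],'pos',S['eef_pos'].round(1),'jaw',round(np.degrees(np.arctan2(y[1],y[0])),2),'x',M[:,0].round(3),'y',y.round(3),'F',S['ft_force'].round(1),'w',round(S['gripper_width']*87,1),'q7',S['joints'].round(2))
if len(sys.argv)>1:
    T=np.array([float(a) for a in sys.argv[1:4]]); jaw=float(sys.argv[4])
    Y=np.array([np.cos(np.radians(jaw)),np.sin(np.radians(jaw)),0]); X=np.array([0,0,-1.]); D=np.c_[X,Y,np.cross(X,Y)]
    print('go cm',((T-S['eef_pos'])/10).round(2),'rot deg',np.degrees(R.from_matrix(D@M.T).as_rotvec()).round(2))
E
python3 st.py 566.5 2.5 42 -90
```

```text
clock: 1.7
eef_pos: [535.0, -18.3, 214.0]
ee_rot: [-0.004, -0.704, -0.01, 0.71]
ft_force: [0.0, -1.3, -0.0]
gripper_width: 0.998
t 1.7 pos [535.  -18.3 214. ] jaw -88.88 x [-0.009  0.009 -1.   ] y [ 0.019 -1.    -0.009] F [ 0.  -1.3 -0. ] w 86.9 q7 [ 0.51  0.12 -0.56  1.72  0.06  1.32 -1.61]
go cm [  3.15   2.08 -17.2 ] rot deg [-0.53 -0.49 -1.12]
```

```bash
python3 -m crank '[{"linear":[1.6,1.1,0],"rotation":[-0.5,-0.5,-1.1]},{"linear":[1.6,1.1,0],"rotation":[0,0,0]},{"linear":[0,0,-2.5],"rotation":[0,0,0]},{"linear":[0,0,-2.5],"rotation":[0,0,0]},{"linear":[0,0,-2.5],"rotation":[0,0,0]},{"linear":[0,0,0],"rotation":[0,0,0]}]'; python3 st.py 566.5 2.5 42 -90; python3 - <<'E'
from h import *
snap('side','s1')
E
```

```text
clock: 2.3
eef_pos: [566.1, -3.3, 135.9]
ee_rot: [0.002, -0.707, 0.004, 0.708]
ft_force: [-0.9, 0.2, 0.5]
gripper_width: 0.999
t 2.3 pos [566.1  -3.3 135.9] jaw -90.53 x [-0.001 -0.003 -1.   ] y [-0.009 -1.     0.003] F [-0.9  0.2  0.5] w 86.9 q7 [ 0.45  0.25 -0.56  1.76  0.15  1.18 -1.74]
go cm [ 0.04  0.58 -9.39] rot deg [ 0.18 -0.07  0.53]
```

View pics/s1.png

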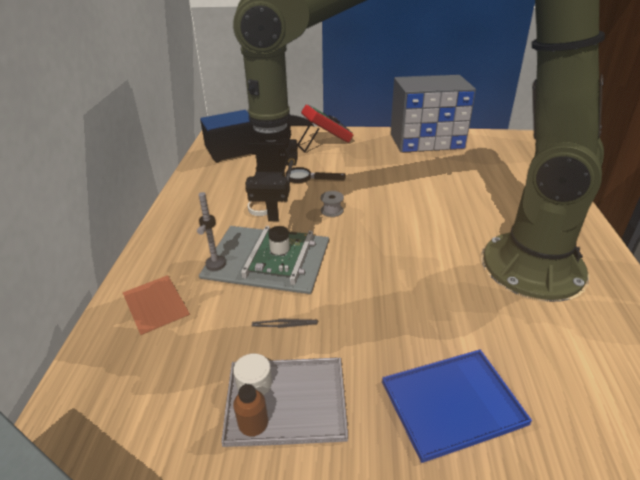

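The gripper hovers above the jar (279,240), with the near finger tip at (272,218), clear of the column at (207,210). I'll descend now.

```bash
python3 -m crank '[{"linear":[0,0.6,0],"rotation":[0.2,0,0.5]},{"linear":[0,0,-1.8],"rotation":[0,0,0]},{"linear":[0,0,-1.8],"rotation":[0,0,0]},{"linear":[0,0,-1.8],"rotation":[0,0,0]},{"linear":[0,0,-1.8],"rotation":[0,0,0]},{"linear":[0,0,-1.4],"rotation":[0,0,0]},{"linear":[0,0,0],"rotation":[0,0,0]}]'; python3 st.py 566.5 2.5 42 -90
```

```text
clock: 3.05
eef_pos: [575.0, 1.7, 61.2]
ee_rot: [-0.001, 0.714, -0.001, -0.7]
ft_force: [0.2, 0.3, -0.3]
gripper_width: 1.003
t 3.05 pos [575.    1.7  61.2] jaw -90.16 x [ 0.021 -0.001 -1.   ] y [-0.003 -1.     0.001] F [ 0.2  0.3 -0.3] w 87.3 q7 [ 0.42  0.33 -0.55  1.82  0.21  1.02 -1.78]
go cm [-0.85  0.08 -1.92] rot deg [0.07 1.19 0.16]
```

```bash
python3 -m crank '[{"linear":[-0.8,0.1,-0.4],"rotation":[0,1.2,0]},{"linear":[-0.1,0,-1],"rotation":[0,0.2,0]},{"linear":[-0.1,0,-0.5],"rotation":[0,0,0]},{"linear":[0,0,0],"rotation":[0,0,0]}]'; python3 st.py 566.5 2.5 42 -90
```

```text
clock: 3.45
eef_pos: [566.5, 2.9, 44.0]
ee_rot: [0.0, -0.707, 0.002, 0.707]
ft_force: [-0.1, 0.1, -0.3]
gripper_width: 1.0
t 3.45 pos [566.5   2.9  44. ] jaw -90.17 x [-0.001 -0.002 -1.   ] y [-0.003 -1.     0.002] F [-0.1  0.1 -0.3] w 87.0 q7 [ 0.41  0.35 -0.54  1.84  0.22  1.01 -1.79]
go cm [ 0.   -0.04 -0.2 ] rot deg [ 0.09 -0.05  0.17]
```

Now I'll close on the jar with a modest grip.

```bash
python3 -m crank '[{"linear":[0,0,0],"rotation":[0,0,0]},{"linear":[0,0,0],"rotation":[0,0,0]},{"linear":[0,0,0],"rotation":[0,0,0]},{"linear":[0,0,0],"rotation":[0,0,0]},{"linear":[0,0,0],"rotation":[0,0,0]},{"linear":[0,0,0],"rotation":[0,0,0]},{"linear":[0,0,0],"rotation":[0,0,0]},{"linear":[0,0,0],"rotation":[0,0,0]}]' 3.0 15; python3 st.py 566.5 2.5 42 -90
```

```text
clock: 4.25
eef_pos: [567.4, 2.6, 45.1]
ee_rot: [-0.0, 0.707, -0.002, -0.707]
ft_force: [-0.4, -0.4, -0.7]
gripper_width: 0.5
t 4.25 pos [567.4   2.6  45.1] jaw -90.18 x [ 0.001 -0.002 -1.   ] y [-0.003 -1.     0.002] F [-0.4 -0.4 -0.7] w 43.5 q7 [ 0.41  0.35 -0.54  1.84  0.22  1.01 -1.79]
go cm [-0.09 -0.01 -0.31] rot deg [0.12 0.06 0.18]
```

```bash
python3 -m crank '[{"linear":[0,0,0.6],"rotation":[0,0,0]},{"linear":[0,0,1],"rotation":[0,0,0]},{"linear":[0,0,1.5],"rotation":[0,0,0]},{"linear":[0,0,1.5],"rotation":[0,0,0]},{"linear":[0,0,1.5],"rotation":[0,0,0]},{"linear":[0,0,1.5],"rotation":[0,0,0]},{"linear":[0,0,1],"rotation":[0,0,0]},{"linear":[0,0,0],"rotation":[0,0,0]}]'; python3 st.py 463 362 130 -90
```

```text
clock: 5.05
eef_pos: [568.2, 3.4, 141.6]
ee_rot: [-0.0, 0.709, -0.002, -0.705]
ft_force: [1.1, -0.2, -0.9]
gripper_width: 0.5
t 5.05 pos [568.2   3.4 141.6] jaw -90.13 x [ 0.005 -0.002 -1.   ] y [-0.002 -1.     0.002] F [ 1.1 -0.2 -0.9] w 43.5 q7 [ 0.44  0.24 -0.57  1.75  0.14  1.18 -1.74]
go cm [-10.52  35.86  -1.16] rot deg [0.13 0.32 0.13]
```

```bash
python3 -m crank '[{"linear":[-0.4,1.2,0],"rotation":[0,0,0]},{"linear":[-0.8,2.4,0],"rotation":[0,0,0]},{"linear":[-0.8,2.8,0],"rotation":[0,0,0]},{"linear":[-0.8,2.8,0],"rotation":[0,0,0]},{"linear":[-0.8,2.8,0],"rotation":[0,0,0]},{"linear":[-0.8,2.8,0],"rotation":[0,0,0]},{"linear":[-0.8,2.8,0],"rotation":[0,0,0]},{"linear":[-0.8,2.8,0],"rotation":[0,0,0]},{"linear":[-0.8,2.8,0],"rotation":[0,0,0]},{"linear":[-0.8,2.8,0],"rotation":[0,0,0]},{"linear":[-0.8,2.8,0],"rotation":[0,0,0]},{"linear":[-0.6,2.2,0],"rotation":[0,0,0]},{"linear":[-0.3,1.2,0],"rotation":[0,0,0]},{"linear":[0,0,0],"rotation":[0,0,0]}]'; python3 st.py 463 362 20 -90;  python3 - <<'E'
from h import *
snap('top','t2')
E
```

```text
clock: 6.45
eef_pos: [453.9, 344.8, 133.2]
ee_rot: [-0.003, -0.703, -0.0, 0.711]
ft_force: [-0.0, -1.2, -0.7]
gripper_width: 0.498
t 6.45 pos [453.9 344.8 133.2] jaw -89.74 x [-0.012 -0.003 -1.   ] y [ 0.004 -1.     0.003] F [-0.  -1.2 -0.7] w 43.4 q7 [-0.04  0.31 -0.77  1.73  0.22  1.2  -2.43]
go cm [  0.91   1.72 -11.32] rot deg [ 0.19 -0.71 -0.26]
```

View pics/t2.png

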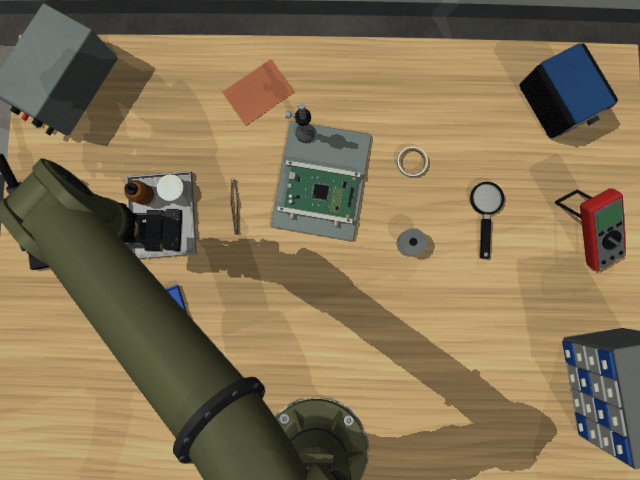

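The chip is now uncovered at (320,191), and the hand is over the tray's front half at (160,230). I'll measure the chip and start down.

```bash
cat > chip.py <<'E'
from h import *
t=load('t2'); v=t['color'].max(2)[178:206,306:336]
m=np.zeros((480,640),np.uint8); m[180:204,308:334]=t['color'].max(2)[180:204,308:334]<60
n,l,st,c=cv2.connectedComponentsWithStats(m); i=1+st[1:,4].argmax(); print(st[i],c[i])
pts=np.argwhere(l==i)[:,::-1]; w=plane(t,pts,29.5)[:,:2]; print(w.mean(0),cv2.minAreaRect(w.astype(np.float32)))
uv=pts[::6]; print('z',np.median(depth(t,pts)[:,2]))
g=cv2.cvtColor(t['color'],cv2.COLOR_RGB2HSV); gm=np.zeros((480,640),np.uint8); gm[160:230,280:360]=cv2.inRange(g,(40,80,40),(90,255,255))[160:230,280:360]
p=np.argwhere(gm)[:,::-1]; print('board',cv2.minAreaRect(plane(t,p,25)[:,:2].astype(np.float32)))
E
python3 chip.py; python3 -m crank '[{"linear":[0.9,1.7,0],"rotation":[0.2,-0.7,-0.2]},{"linear":[0,0,-1.5],"rotation":[0,0,0]},{"linear":[-0.1,0,-1.5],"rotation":[0,0,0]},{"linear":[-0.1,0,-1.5],"rotation":[0,0,0]},{"linear":[-0.1,0,-1.5],"rotation":[0,0,0]},{"linear":[0,0,-1],"rotation":[0,0,0]},{"linear":[0,0,0],"rotation":[0,0,0]}]'; python3 st.py 463 362 20 -90
```

```text
[312 184  17  16 199] [320.28643216 191.2160804 ]
[568.14485584   4.91417667] ((567.9662475585938, 5.053447723388672), (32.31682586669922, 30.897069931030273), 81.22392272949219)
z 29.49522064448456
board ((568.9599609375, 5.180015563964844), (149.40216064453125, 93.59492492675781), 81.35865020751953)
clock: 7.2
eef_pos: [461.3, 349.6, 53.5]
ee_rot: [-0.0, -0.706, 0.008, 0.709]
ft_force: [0.3, -1.4, -1.2]
gripper_width: 0.505
t 7.2 pos [461.3 349.6  53.5] jaw -90.59 x [-0.005 -0.011 -1.   ] y [-0.01  -1.     0.011] F [ 0.3 -1.4 -1.2] w 43.9 q7 [-0.09  0.42 -0.73  1.79  0.32  1.07 -2.52]
go cm [ 0.17  1.24 -3.35] rot deg [ 0.64 -0.26  0.59]
```

```bash
python3 -m crank '[{"linear":[0.2,1.2,0],"rotation":[0.6,-0.2,0.6]},{"linear":[0,0.1,-0.8],"rotation":[0,0,0]},{"linear":[0,0.1,-0.8],"rotation":[0,0,0]},{"linear":[0,0,-0.5],"rotation":[0,0,0]},{"linear":[0,0,0],"rotation":[0,0,0]}]'; python3 st.py 463 362 20 -90
```

```text
clock: 7.7
eef_pos: [464.2, 366.0, 31.7]
ee_rot: [-0.0, 0.707, 0.001, -0.707]
ft_force: [0.2, -0.2, -0.5]
gripper_width: 0.502
t 7.7 pos [464.2 366.   31.7] jaw -89.91 x [ 0.001  0.002 -1.   ] y [ 0.002 -1.    -0.002] F [ 0.2 -0.2 -0.5] w 43.7 q7 [-0.12  0.46 -0.72  1.78  0.35  1.03 -2.54]
go cm [-0.12 -0.4  -1.17] rot deg [-0.11  0.06 -0.09]
```

```bash
python3 -m crank '[{"linear":[-0.1,-0.2,-0.5],"rotation":[0,0,0]},{"linear":[0,0,-0.4],"rotation":[0,0,0]},{"linear":[0,0,-0.2],"rotation":[0,0,0]},{"linear":[0,0,0],"rotation":[0,0,0]}]'; python3 st.py 463 362 20 -90
```

```text
clock: 8.1
eef_pos: [463.4, 363.7, 20.1]
ee_rot: [-0.0, 0.708, 0.001, -0.707]
ft_force: [-0.1, 0.7, -1.0]
gripper_width: 0.503
t 8.1 pos [463.4 363.7  20.1] jaw -89.92 x [ 0.002  0.002 -1.   ] y [ 0.001 -1.    -0.002] F [-0.1  0.7 -1. ] w 43.8 q7 [-0.12  0.47 -0.71  1.8   0.36  1.   -2.55]
go cm [-0.04 -0.17 -0.01] rot deg [-0.11  0.1  -0.08]
```

```bash
for i in 1; do python3 -m crank '[{"linear":[0,0,-0.1],"rotation":[0,0,0]},{"linear":[0,0,0],"rotation":[0,0,0]}]'; done; python3 -m crank '[{"linear":[0,0,-0.1],"rotation":[0,0,0]},{"linear":[0,0,0],"rotation":[0,0,0]}]'
```

```text
clock: 8.3
eef_pos: [463.8, 364.0, 19.8]
ee_rot: [-0.0, 0.708, 0.001, -0.706]
ft_force: [-0.1, 0.0, -0.8]
gripper_width: 0.5
clock: 8.5
eef_pos: [464.2, 364.3, 19.7]
ee_rot: [-0.001, 0.708, 0.001, -0.706]
ft_force: [-0.6, 1.1, -0.8]
gripper_width: 0.5
```

```bash
python3 -m crank '[{"linear":[0,0,-0.2],"rotation":[0,0,0]},{"linear":[0,0,-0.1],"rotation":[0,0,0]}]';python3 -m crank '[{"linear":[0,0,-0.1],"rotation":[0,0,0]},{"linear":[0,0,-0.1],"rotation":[0,0,0]}]'
```

```text
clock: 8.7
eef_pos: [464.4, 364.5, 19.5]
ee_rot: [0.0, 0.709, 0.001, -0.706]
ft_force: [-2.1, -1.5, 5.7]
gripper_width: 0.5
clock: 8.9
eef_pos: [464.4, 364.5, 19.5]
ee_rot: [0.0, 0.709, 0.0, -0.705]
ft_force: [-2.5, -3.0, 7.6]
gripper_width: 0.503
```

Contact: the jar is seated with an upward force of about 7 N. I'll release it with a small opening first.

```bash
python3 -m crank '[{"linear":[0,0,0.1],"rotation":[0,0,0]},{"linear":[0,0,0],"rotation":[0,0,0]}]';python3 -m crank '[{"linear":[0,0,0],"rotation":[0,0,0]},{"linear":[0,0,0],"rotation":[0,0,0]},{"linear":[0,0,0],"rotation":[0,0,0]},{"linear":[0,0,0],"rotation":[0,0,0]},{"linear":[0,0,0],"rotation":[0,0,0]}]' 6.8; python3 st.py; python3 -m crank '[{"linear":[0,0,0.8],"rotation":[0,0,0]},{"linear":[0,0,1.2],"rotation":[0,0,0]},{"linear":[0,0,1.5],"rotation":[0,0,0]},{"linear":[0,0,2],"rotation":[0,0,0]},{"linear":[0,0,2.5],"rotation":[0,0,0]},{"linear":[0,0,2.5],"rotation":[0,0,0]},{"linear":[0,0,2.5],"rotation":[0,0,0]},{"linear":[0,0,2.5],"rotation":[0,0,0]},{"linear":[0,0,0],"rotation":[0,0,0]}]'; python3 st.py;  python3 - <<'E'
from h import *
snap('side','s3')
E
```

```text
clock: 9.1
eef_pos: [464.6, 364.7, 20.6]
ee_rot: [0.0, 0.709, 0.0, -0.705]
ft_force: [0.2, -0.0, 0.3]
gripper_width: 0.502
clock: 9.6
eef_pos: [464.7, 364.7, 20.0]
ee_rot: [0.0, 0.709, 0.001, -0.705]
ft_force: [0.0, -0.3, 0.6]
gripper_width: 0.768
t 9.6 pos [464.7 364.7  20. ] jaw -89.95 x [ 0.005  0.001 -1.   ] y [ 0.001 -1.    -0.001] F [ 0.  -0.3  0.6] w 66.9 q7 [-0.13  0.47 -0.71  1.79  0.36  1.   -2.55]
clock: 10.5
eef_pos: [464.4, 366.4, 191.5]
ee_rot: [-0.001, 0.711, 0.003, -0.703]
ft_force: [-0.1, -0.6, -0.0]
gripper_width: 0.775
t 10.5 pos [464.4 366.4 191.5] jaw -89.82 x [ 0.012  0.005 -1.   ] y [ 0.003 -1.    -0.005] F [-0.1 -0.6 -0. ] w 67.5 q7 [-0.06  0.29 -0.78  1.63  0.22  1.29 -2.44]
```

View pics/s3.png

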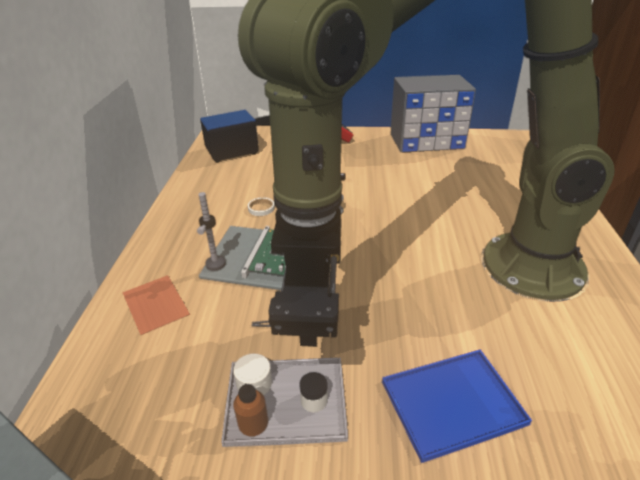

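The jar stands upright on the tray's front half at (313,392). Next I move over to the loupe.

```bash
python3 -m crank '[{"linear":[0.2,-1.5,0],"rotation":[0,0,0]},{"linear":[0.2,-3,0],"rotation":[0,0,0]},{"linear":[0.2,-3.8,0],"rotation":[0,0,0]},{"linear":[0.2,-3.8,0],"rotation":[0,0,0]},{"linear":[0.2,-3.8,0],"rotation":[0,0,0]},{"linear":[0.2,-3.8,0],"rotation":[0,0,0]},{"linear":[0.2,-3.8,0],"rotation":[0,0,0]},{"linear":[0.2,-3.8,0],"rotation":[0,0,0]},{"linear":[0.2,-3.8,0],"rotation":[0,0,0]},{"linear":[0.2,-3.8,0],"rotation":[0,0,0]},{"linear":[0.2,-3.8,0],"rotation":[0,0,0]},{"linear":[0.2,-3.8,0],"rotation":[0,0,0]},{"linear":[0,-3.8,0],"rotation":[0,0,0]},{"linear":[0,-3.8,0],"rotation":[0,0,0]},{"linear":[0,-3.8,0],"rotation":[0,0,0]},{"linear":[0,-3.8,0],"rotation":[0,0,0]},{"linear":[0,-3.8,0],"rotation":[0,0,0]},{"linear":[0,-3.5,0],"rotation":[0,0,0]},{"linear":[0,-2,0],"rotation":[0,0,0]},{"linear":[0,0,0],"rotation":[0,0,0]}]' 6 ; python3 st.py 498 -366.3 100 -93.1
```

```text
clock: 12.55
eef_pos: [468.8, -328.6, 181.7]
ee_rot: [-0.001, -0.705, -0.006, 0.71]
ft_force: [-1.0, -0.1, -0.4]
gripper_width: 0.691
t 12.55 pos [ 468.8 -328.6  181.7] jaw -89.43 x [-0.007  0.007 -1.   ] y [ 0.01  -1.    -0.007] F [-1.  -0.1 -0.4] w 60.1 q7 [ 0.77  0.2  -0.23  1.69  0.04  1.27 -1.03]
go cm [ 2.92 -3.77 -8.17] rot deg [-0.41 -0.41 -3.67]
```

Before descending, I'll take a clean top view to check the jar and the loupe.

```bash
python3 -m crank '[{"linear":[1.4,-1.9,0],"rotation":[-0.4,-0.4,-1.8]},{"linear":[1.5,-1.9,0],"rotation":[0,0,-1.8]},{"linear":[0,0,-2],"rotation":[0,0,0]},{"linear":[0,0,-2],"rotation":[0,0,0]},{"linear":[0,0,-2],"rotation":[0,0,0]},{"linear":[0,0,0],"rotation":[0,0,0]}]' ; python3 st.py 498 -366.3 40 -93.1;  python3 - <<'E'
from h import *
d=snap('top','t4'); snap('side','s4')
m=np.zeros((480,640),np.uint8); m[200:265,125:200]=d['color'].max(2)[200:265,125:200]<55
n,l,st,c=cv2.connectedComponentsWithStats(m); i=1+st[1:,4].argmax(); print('jar',st[i],c[i],plane(d,[c[i]],52).round(1), np.median(depth(d,np.argwhere(l==i)[:,::-1])[:,2]))
E
```

```text
clock: 13.15
eef_pos: [498.9, -359.1, 118.0]
ee_rot: [0.02, -0.706, 0.015, 0.708]
ft_force: [-0.1, -0.2, -0.3]
gripper_width: 0.689
t 13.15 pos [ 498.9 -359.1  118. ] jaw -92.86 x [-0.003  0.008 -1.   ] y [-0.05  -0.999 -0.008] F [-0.1 -0.2 -0.3] w 60.0 q7 [ 0.76  0.33 -0.21  1.66  0.07  1.17 -1.09]
go cm [-0.09 -0.72 -7.8 ] rot deg [-0.44 -0.15 -0.24]
jar [145 224  21  19 327] [154.93272171 232.96941896] [[464.6 363.7  52. ]] 52.87165093602357
```

View pics/t4.png

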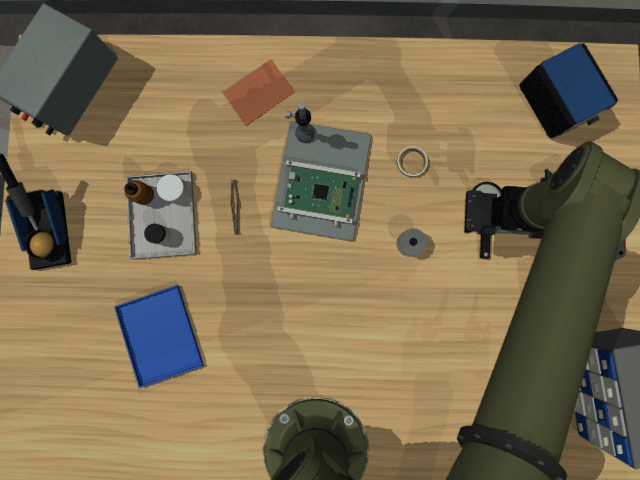

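View pics/s4.png

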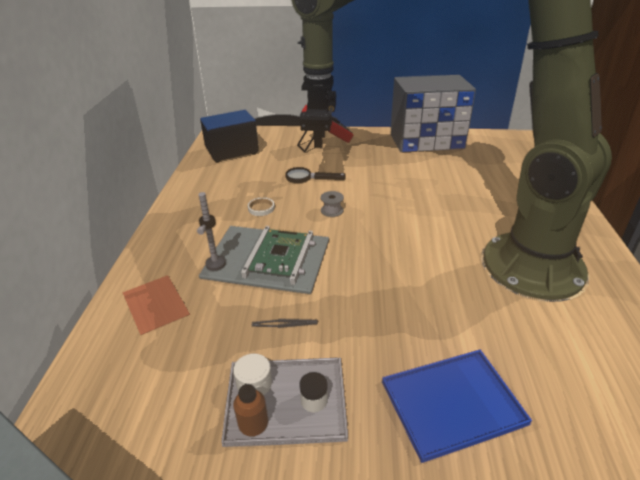

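Both views agree. The jar is upright at (464.6, 363.7) with its lid top at 52, and the loupe is undisturbed under the gripper. I'll descend to the handle.

```bash
python3 -m crank '[{"linear":[0,-0.7,0],"rotation":[-0.4,-0.2,-0.2]},{"linear":[0,0,-1.8],"rotation":[0,0,0]},{"linear":[0,0,-1.8],"rotation":[0,0,0]},{"linear":[0,0,-1.8],"rotation":[0,0,0]},{"linear":[0,0,-1.8],"rotation":[0,0,0]},{"linear":[0,0,-0.8],"rotation":[0,0,0]},{"linear":[0,0,0],"rotation":[0,0,0]}]' ; python3 st.py 498 -366.3 3 -93.1
```

```text
clock: 13.95
eef_pos: [506.6, -372.9, 50.6]
ee_rot: [-0.014, 0.714, -0.025, -0.699]
ft_force: [0.2, -0.4, -0.2]
gripper_width: 0.689
t 13.95 pos [ 506.6 -372.9   50.6] jaw -93.11 x [ 0.021 -0.016 -1.   ] y [-0.054 -0.998  0.015] F [ 0.2 -0.4 -0.2] w 59.9 q7 [ 0.75  0.4  -0.2   1.71  0.09  1.01 -1.1 ]
go cm [-0.86  0.66 -4.76] rot deg [0.92 1.21 0.  ]
```

```bash
python3 -m crank '[{"linear":[-0.9,0.7,0],"rotation":[0.9,1.2,0]},{"linear":[-0.1,0,-1],"rotation":[0,0.2,0]},{"linear":[-0.1,0,-1],"rotation":[0,0.2,0]},{"linear":[0,0,-0.8],"rotation":[0,0,0]},{"linear":[0,0,0],"rotation":[0,0,0]}]' ; python3 st.py 498 -366.3 3 -93.1
```

```text
clock: 14.45
eef_pos: [496.5, -366.9, 24.2]
ee_rot: [0.018, -0.705, 0.02, 0.708]
ft_force: [-0.8, -0.2, -0.1]
gripper_width: 0.687
t 14.45 pos [ 496.5 -366.9   24.2] jaw -93.13 x [-0.005 -0.003 -1.   ] y [-0.055 -0.999  0.003] F [-0.8 -0.2 -0.1] w 59.8 q7 [ 0.75  0.43 -0.2   1.73  0.1   0.99 -1.11]
go cm [ 0.15  0.06 -2.12] rot deg [ 0.15 -0.26  0.03]
```

```bash
python3 -m crank '[{"linear":[0.1,0,-0.8],"rotation":[0,-0.2,0]},{"linear":[0,0,-0.8],"rotation":[0,0,0]},{"linear":[0,0,-0.3],"rotation":[0,0,0]},{"linear":[0,0,0],"rotation":[0,0,0]}]' ; python3 st.py 498 -366.3 3 -93.1
```

```text
clock: 14.85
eef_pos: [497.5, -366.7, 3.0]
ee_rot: [0.018, -0.706, 0.02, 0.707]
ft_force: [-0.2, 0.4, -0.0]
gripper_width: 0.689
t 14.85 pos [ 497.5 -366.7    3. ] jaw -93.12 x [-0.001 -0.002 -1.   ] y [-0.054 -0.999  0.002] F [-0.2  0.4 -0. ] w 59.9 q7 [ 0.75  0.45 -0.19  1.74  0.11  0.95 -1.11]
go cm [0.05 0.04 0.  ] rot deg [ 0.13 -0.07  0.02]
```

```bash
python3 -m crank '[{"linear":[0,0,0],"rotation":[0,0,0]},{"linear":[0,0,0],"rotation":[0,0,0]},{"linear":[0,0,0],"rotation":[0,0,0]},{"linear":[0,0,0],"rotation":[0,0,0]},{"linear":[0,0,0],"rotation":[0,0,0]},{"linear":[0,0,0],"rotation":[0,0,0]},{"linear":[0,0,0],"rotation":[0,0,0]},{"linear":[0,0,0],"rotation":[0,0,0]}]' 0.5 35; python3 st.py 498 -366.3 3 -93.1
```

```text
clock: 15.65
eef_pos: [498.2, -367.3, 4.0]
ee_rot: [-0.018, 0.707, -0.021, -0.707]
ft_force: [0.4, -0.4, -0.6]
gripper_width: 0.223
t 15.65 pos [ 498.2 -367.3    4. ] jaw -93.13 x [ 0.    -0.003 -1.   ] y [-0.055 -0.999  0.003] F [ 0.4 -0.4 -0.6] w 19.4 q7 [ 0.75  0.45 -0.19  1.74  0.11  0.95 -1.11]
go cm [-0.02  0.1  -0.1 ] rot deg [0.2  0.02 0.03]
```

```bash
python3 -m crank '[{"linear":[0,0,0.6],"rotation":[0,0,0]},{"linear":[0,0,1.2],"rotation":[0,0,0]},{"linear":[0,0,2],"rotation":[0,0,0]},{"linear":[0,0,2],"rotation":[0,0,0]},{"linear":[0,0,2],"rotation":[0,0,0]},{"linear":[0,0,2],"rotation":[0,0,0]},{"linear":[0,0,2],"rotation":[0,0,0]},{"linear":[0,0,2],"rotation":[0,0,0]},{"linear":[0,0,1],"rotation":[0,0,0]},{"linear":[0,0,0],"rotation":[0,0,0]}]'; python3 st.py 502 1 124 -93.1; python3 - <<'E'
from h import *
snap('top','t5'); snap('side','s5')
E
```

```text
clock: 16.65
eef_pos: [497.6, -366.3, 165.0]
ee_rot: [-0.017, 0.708, -0.021, -0.706]
ft_force: [0.8, -0.4, -0.8]
gripper_width: 0.224
t 16.65 pos [ 497.6 -366.3  165. ] jaw -93.08 x [ 0.003 -0.005 -1.   ] y [-0.054 -0.999  0.005] F [ 0.8 -0.4 -0.8] w 19.5 q7 [ 0.76  0.29 -0.21  1.61  0.07  1.24 -1.08]
go cm [ 0.44 36.73 -4.1 ] rot deg [ 0.29  0.16 -0.02]
```

View pics/s5.png

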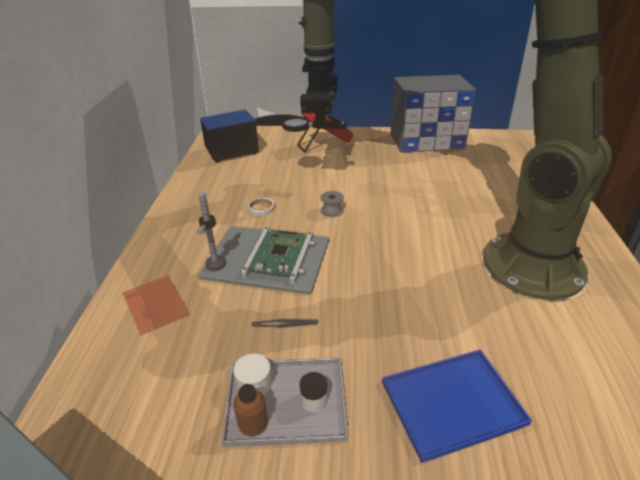

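The loupe is held, with its lens at (295,125) and looking level. I'll carry it over the board with the lens at about 165 mm.

```bash
python3 -m crank '[{"linear":[0,1,0],"rotation":[0,0,0]},{"linear":[0,2,0],"rotation":[0,0,0]},{"linear":[0,2.5,0],"rotation":[0,0,0]},{"linear":[0,2.5,0],"rotation":[0,0,0]},{"linear":[0,2.5,0],"rotation":[0,0,0]},{"linear":[0,2.5,0],"rotation":[0,0,0]},{"linear":[0,2.5,0],"rotation":[0,0,0]},{"linear":[0,2.5,0],"rotation":[0,0,0]},{"linear":[0,2.5,0],"rotation":[0,0,0]},{"linear":[0,2.5,0],"rotation":[0,0,0]},{"linear":[0,2.5,0],"rotation":[0,0,0]},{"linear":[0,2.5,0],"rotation":[0,0,0]},{"linear":[0,2.5,0],"rotation":[0,0,0]},{"linear":[0,2.5,0],"rotation":[0,0,0]},{"linear":[0,2.5,0],"rotation":[0,0,0]},{"linear":[0,1.5,0],"rotation":[0,0,0]},{"linear":[0,0.5,0],"rotation":[0,0,0]},{"linear":[0,0,0],"rotation":[0,0,0]}]'; python3 st.py 502 7.7 123.5 -93.1
```

```text
clock: 18.55
eef_pos: [473.6, 55.9, 144.4]
ee_rot: [0.013, -0.695, 0.007, 0.719]
ft_force: [0.1, -0.2, 0.7]
gripper_width: 0.227
t 18.55 pos [473.6  55.9 144.4] jaw -91.66 x [-0.033  0.008 -0.999] y [-0.029 -1.    -0.007] F [ 0.1 -0.2  0.7] w 19.7 q7 [ 0.36  0.06 -0.53  1.93  0.02  1.19 -1.78]
go cm [ 2.84 -4.82 -2.09] rot deg [-0.5  -1.91 -1.44]
```

```bash
python3 -m crank '[{"linear":[0.5,-1,0],"rotation":[-0.2,-0.6,-0.5]},{"linear":[0.8,-1.5,0],"rotation":[-0.2,-0.6,-0.5]},{"linear":[0.8,-1.2,0],"rotation":[0,-0.6,-0.4]},{"linear":[0.4,-0.7,0],"rotation":[0,0,0]},{"linear":[0,0,0],"rotation":[0,0,0]},{"linear":[0,0,0],"rotation":[0,0,0]}]'; python3 st.py 502 7.7 123.5 -93.1
```

```text
clock: 19.15
eef_pos: [500.0, 1.9, 143.4]
ee_rot: [0.022, -0.706, 0.023, 0.707]
ft_force: [0.6, -0.0, -1.0]
gripper_width: 0.23
t 19.15 pos [500.    1.9 143.4] jaw -93.7 x [-0.001 -0.001 -1.   ] y [-0.064 -0.998  0.001] F [ 0.6 -0.  -1. ] w 20.0 q7 [ 0.41  0.08 -0.48  1.9   0.04  1.16 -1.73]
go cm [ 0.2   0.58 -1.99] rot deg [ 0.06 -0.04  0.6 ]
```

```bash
python3 -m crank '[{"linear":[0.1,0.3,-0.5],"rotation":[0,0,0.4]},{"linear":[0.1,0.2,-0.6],"rotation":[0,0,0.2]},{"linear":[0,0.1,-0.5],"rotation":[0,0,0]},{"linear":[0,0,-0.2],"rotation":[0,0,0]},{"linear":[0,0,0],"rotation":[0,0,0]},{"linear":[0,0,0],"rotation":[0,0,0]}]'; python3 st.py 502 7.7 123.5 -93.1; cat > chk.py <<'E'
from h import *
import sys
k=sys.argv[1]; t=snap('top','t'+k); s=snap('side','s'+k)
cv2.imwrite('pics/z%s.png'%k,np.hstack([cv2.resize(cv2.cvtColor(d['color'],cv2.COLOR_RGB2BGR)[y:y+110,x:x+100],None,fx=4,fy=4,interpolation=cv2.INTER_CUBIC) for d,x,y in((t,275,100),(s,200,170))]))
E
python3 chk.py 6
```

```text
clock: 19.75
eef_pos: [501.2, 10.5, 123.1]
ee_rot: [0.018, -0.706, 0.018, 0.708]
ft_force: [-0.6, -0.1, -0.3]
gripper_width: 0.226
t 19.75 pos [501.2  10.5 123.1] jaw -92.86 x [-0.003 -0.    -1.   ] y [-0.05  -0.999  0.   ] F [-0.6 -0.1 -0.3] w 19.7 q7 [ 0.39  0.11 -0.49  1.92  0.06  1.13 -1.74]
go cm [ 0.08 -0.28  0.04] rot deg [ 0.01 -0.15 -0.24]
```

View pics/z6.png

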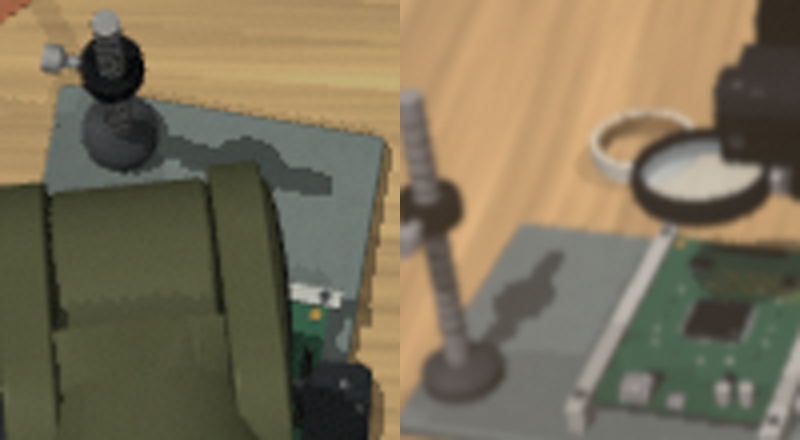

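View pics/t6.png

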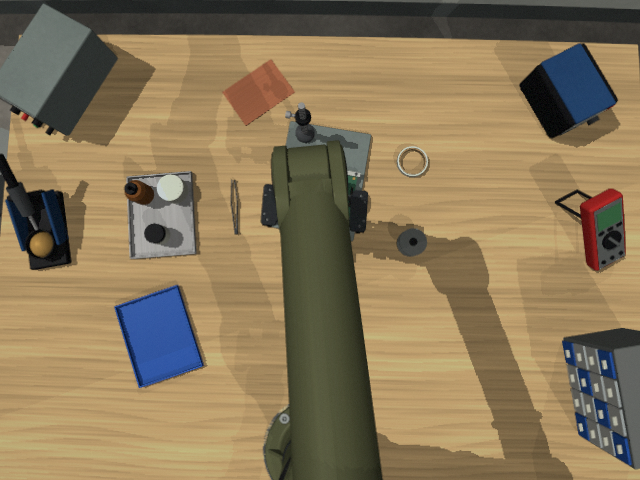

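In the side view the lens is at about (276,214) and the chip at (280,250). The top view is blocked by the arm. I'll measure the bezel in the side view by depth and by ellipse.

```bash
cat > lens.py <<'E'
from h import *
import sys
s=load('s'+sys.argv[1])
m=np.zeros((480,640),np.uint8); a=(slice(198,230),slice(255,293))
m[a]=(s['color'].max(2)[a]<75)
v,u=np.mgrid[0:480,0:640]; Q=depth(s,np.c_[u.ravel(),v.ravel()]).reshape(480,640,3)
sel=(m>0)&(Q[...,2]>105)&(Q[...,2]<160)&(Q[...,0]>545); p=Q[sel]; print(sel.sum(),'z pct',np.percentile(p[:,2],[5,25,50,75,90,97]).round(1),'x',np.percentile(p[:,0],[1,50,99]).round(1),'y',np.percentile(p[:,1],[1,99]).round(1))
# top face ring: circle fit + plane
tp=p[p[:,2]>p[:,2].max()-8]
tp=p[(p[:,2]>131)]
A=np.c_[2*tp[:,:2],np.ones(len(tp))]; c=np.linalg.lstsq(A,(tp[:,:2]**2).sum(1),rcond=None)[0]; print('ring centre',c[:2].round(1),'r',np.sqrt(c[2]+c[0]**2+c[1]**2).round(1),len(tp),'z',np.median(tp[:,2]).round(1))
pl=np.linalg.lstsq(np.c_[tp[:,:2]-c[:2],np.ones(len(tp))],tp[:,2],rcond=None)[0]; print('slopes',pl.round(3))
# lens (glass) ellipse, light blob
hs=cv2.cvtColor(s['color'],cv2.COLOR_RGB2GRAY); g=np.zeros_like(m); g[200:228,258:292]=(hs[200:228,258:292]>130)
n,l,st,cc=cv2.connectedComponentsWithStats(g,connectivity=4); lab=l[213,275]; print('glass',st[lab],cc[lab],plane(s,[cc[lab]],127.5).round(1), 'at 135.5', plane(s,[cc[lab]],135.5).round(1))
E
python3 lens.py 6
```

```text
168 z pct [124.1 127.2 130.8 132.5 133.6 134.3] x [545.4 573.9 600.3] y [-27.1  46. ]
ring centre [567.3   9.5] r 34.6 81 z 132.6
slopes [ 8.00000e-03 -5.00000e-03  1.32664e+02]
glass [261 207  29  13 254] [274.09055118 213.43700787] [[569.8   7.6 127.5]] at 135.5 [[567.5  19.5 135.5]]
```

The ring fit puts the lens centre at (567, 9.5) against the chip at (568, 5). It is level, and about 2 mm below the collar's mid-height in the same camera, so I'll nudge it.

```bash
python3 -m crank '[{"linear":[0.1,-0.3,0.2],"rotation":[0,0,0]},{"linear":[0,0,0],"rotation":[0,0,0]},{"linear":[0,0,0],"rotation":[0,0,0]},{"linear":[0,0,0],"rotation":[0,0,0]}]'; python3 st.py 502 7 125.5 -93.1; python3 chk.py 7; python3 lens.py 7
```

```text
clock: 20.25
eef_pos: [503.0, 6.6, 126.2]
ee_rot: [0.018, -0.707, 0.018, 0.707]
ft_force: [-0.4, 0.7, -0.0]
gripper_width: 0.224
t 20.25 pos [503.    6.6 126.2] jaw -92.92 x [-0.001 -0.001 -1.   ] y [-0.051 -0.999  0.001] F [-0.4  0.7 -0. ] w 19.5 q7 [ 0.4   0.11 -0.49  1.92  0.06  1.13 -1.73]
go cm [-0.1   0.04 -0.07] rot deg [ 0.03 -0.04 -0.18]
167 z pct [128.  131.5 134.2 135.8 136.8 138.2] x [545.8 577.2 602.3] y [-30.   42.4]
ring centre [569.    5.9] r 34.6 129 z 134.9
slopes [ 2.10000e-02 -1.40000e-02  1.34832e+02]
glass [261 205  28  13 247] [273.44129555 211.07692308] [[572.5  -1.2 127.5]] at 135.5 [[570.1  10.8 135.5]]
```

```bash
python3 -m crank '[{"linear":[-0.05,0,-0.05],"rotation":[0,0,0]},{"linear":[0,0,0],"rotation":[0,0,0]},{"linear":[0,0,0],"rotation":[0,0,0]},{"linear":[0,0,0],"rotation":[0,0,0]},{"linear":[0,0,0],"rotation":[0,0,0]},{"linear":[0,0,0],"rotation":[0,0,0]}]'; sed -i 's/>131)/>133.5)/' lens.py; python3 chk.py 8; python3 lens.py 8; python3 st.py
```

```text
clock: 20.95
eef_pos: [502.3, 6.9, 125.5]
ee_rot: [0.018, -0.706, 0.018, 0.707]
ft_force: [-0.2, 0.8, -0.8]
gripper_width: 0.226
169 z pct [126.5 130.3 132.8 135.1 136.3 137.3] x [545.6 574.8 601.5] y [-30.2  42.3]
ring centre [568.4   6.3] r 34.3 69 z 135.4
slopes [ 1.70000e-02 -1.00000e-03  1.35327e+02]
glass [261 205  28  13 248] [273.79032258 211.56048387] [[571.5   0.6 127.5]] at 135.5 [[569.1  12.5 135.5]]
t 21.05 pos [502.3   6.9 125.5] jaw -92.89 x [-0.001 -0.    -1.   ] y [-0.05  -0.999  0.001] F [-0.   0.6 -1.2] w 19.3 q7 [ 0.4   0.11 -0.49  1.92  0.06  1.13 -1.73]
```

View pics/s8.png

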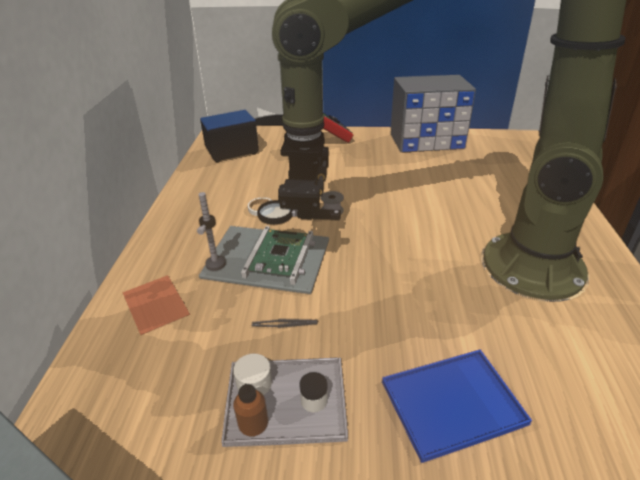

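The loupe is level at (275,212) above the chip at (280,250). The jar is upright on the tray at (313,392), and the collar and bystanders haven't moved. I'm handing in.

```bash
python3 -c "
from cell import bot
print(bot.sign_off())"; python3 st.py
```

```text
the job is handed in; nothing more can be done
None
the job is handed in; nothing more can be done
```

The flux jar now stands upright on the steel tray, and I handed the job in at about 21 s with the gripper still holding the loupe over the chip. `bot.sign_off()` gives no verdict, so these are my own last measurements:

| Check | Measured | Wanted |
|---|---|---|
| Jar position on the tray | world (465, 364), about 46 mm in front of the tray's centre | within the free front half |
| Jar upright | lid top at 52 mm | about 52 mm if standing on the tray floor |
| Lens centre against the chip | (568.4, 6.3) against (568, 5), about 1.5 mm off | within 12 mm |
| Lens mid-height against the collar | top faces at 135.4 and about 135 mm, so within 1 mm | within 7 mm |
| Lens tilt | below 0.02 rad | below 0.12 rad |
| Wrist force while holding | about 1 N | no contact with the stand or board |

- **Lens position:** The arm blocked the top camera at the end, so the final lens position comes from the side camera and the arm's own position reading. A rougher estimate from the glass outline in the side view differed by up to about 6 mm, because the gripper hides part of the glass. I trusted the ring fit, which agrees with the arm reading.
- **Collar and bystanders:** By eye in the last pictures they had not moved; I did not measure them again.

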